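Clamp the RF module onto its cold plate

TASK

Clamp the RF module down on its cold plate for the power test: with a finger, push the open clamp strap round over the module until it is fully home at the keeper post, then push the red cam lever fully down so that the rubber pad presses on the module. The module stays seated in its nest and the other things on the bench stay where they are.

Things in the scene. Friction and masses are not known exactly. Their poses are not given: they have to be found in the camera images.
- fixture: clamp fixture, fixed to the bench: black finned cold plate 210 x 130 mm, top 40 mm above the bench. Origin at the centre of its underside, z up; x runs along its length from the steel pivot post (x = -75 mm) to the steel keeper post (x = +75 mm; head 18 mm across, top 94 mm above the bench). Between them is the module's nest, ringed by eight pins 10 mm high
- strap_pivot (a point): point on the upright axis of the pivot post, half-way up the thickness of the strap (81 mm above the bench)
- strap (a joint): angle of the clamp strap about the pivot post (rad): 0 = fully home over the module, along the fixture's x, hooked round the keeper post (hard stop); grows to 1.75 as it opens clockwise seen from above, to the fixture's -y side. Steel bar 25 x 10 mm, 165 mm long from the pivot axis, underside 76 and top 86 mm above the bench. Pushing at strap_back takes about 2 N; it stays where left
- strap_back (a point): place to push the strap: on its rear long edge (trailing as it closes), 118 mm from the pivot axis, half-way up. The edge is bare from 90 to 140 mm from the axis. Behind it and along its way nothing but the keeper post stands higher than 66 mm above the bench
- lever_axis (a point): centre of the cam lever's hinge pin, on the strap's centre line 75 mm from the pivot axis, 102 mm above the bench; the pin runs across the strap. It sits between two upright cheeks (28 mm along the strap, 25 mm over both, top 114 mm above the bench)
- lever (a joint): angle of the cam lever (rad): 0 = raised, sloping 60 degrees up from its pin towards the pivot post; 1.047 = fully down, level above the strap, pointing to the pivot post. Its end is 90 mm from the pin; red grip 18 mm wide, 12 mm thick, over the last 58 mm. Starts about raised, stays where left, takes 3 N near its end. Going down it drives the sprung pad 5 mm down (3 mm to the module)
- lever_face (a point): place to push the lever: middle of its upper face (looks up and away from the pivot post while raised, straight up when down), 65 mm along the lever from its pin, 6 mm off the lever's centre line
- pad: the round rubber pad, 22 mm across and 6 mm thick, on the plunger under the strap, directly below the lever's pin. Its underside is about 3 mm above the module's lid while the lever is up and the strap is home. Origin on the plunger's axis at bench level, 65 mm below its underside
- module: the RF module to be clamped: loose aluminium box 64 x 84 x 22 mm with a bare metal lid and a brass connector on each short end, seated in the nest on the cold plate. Origin at the centre of its underside, 40 mm above the bench; x and y along the fixture's. Its top is 62 mm above the bench
- spare: bystander: a loose second module with a blue lid, 64 x 84 x 22 mm, lying flat on the bench. Origin at the centre of its underside
- load: bystander: a loose black finned coaxial load, 40 mm across and 66 mm high, standing on the bench with its brass connector up. Origin at the centre of its underside
- jar: bystander: a loose white plastic jar with a blue cap, 48 mm across and 55 mm high, standing on the bench. Origin at the centre of its underside
Mind the look-alikes: they are no part of the job. Leave any green look-alike of the module alone. Of the things like the fixture, leave any that is orange; of the rest the larger one is meant.

How it is judged:
On the way, in this order (a step that is already met when the one before it is completed fails the run):
1. the strap is home at the keeper post while the lever is still up (value of joint strap below 0.04 rad and value of joint lever below 0.4 rad), for 0.2 s.
2. the cam lever is fully down with the strap home (value of joint strap below 0.04 rad and value of joint lever above 0.96 rad), for 0.2 s.
At the end, for the whole second after the job is handed in: the strap is home at the keeper post (within 0.04 rad), the lever fully down (within 0.09 rad of its stop), the pad presses on the module with more than 5 N, the module is still flat in its nest (within 4 mm of its start) and at rest, and the bystanders stand within 15 mm of where they were (all of step 2 and contact force between pad and module above 5 N and distance of module from where it was at the start of the episode below 0.004 m and angle between module's own z axis and vertical below 0.05 rad and linear speed of module below 0.02 m/s and distance of each of spare, load, jar from where it was at the start of the episode below 0.015 m); the robot touches nothing.
It fails at once if the lever is pushed half-way down while the strap is not home (value of joint lever above 0.5 rad and value of joint strap above 0.08 rad).
It fails at once if the module is lifted, tipped or pushed out of its nest (distance of module from where it was at the start of the episode above 0.006 m or angle between module's own z axis and vertical above 0.1 rad).
It fails at once if a bystander is lifted, knocked over or pushed away (distance of any of spare, load, jar from where it was at the start of the episode above 0.02 m or angle between any of load, jar's own z axis and vertical above 0.5 rad).
It also fails if it takes over 51 s, if anything falls off the work surface, if the arm or the gripper's body presses on something with over 40 N, if the wrist force passes 120 N, or if a joint passes its speed limit or range.

ROBOT

A 7-joint arm with a two-finger parallel gripper is mounted at the origin on the work surface. World frame = base frame: x ahead of the robot, y to its left, z up, the work surface at z = 0. Lengths are in m, angles in rad, forces in N, time in s.
With the tool pointing down it reaches from about 0.425 to 0.95 m from the base axis. Payload 4.7 kg.
Tool frame: the origin (TCP) lies between the finger pads; the fingertips stand 19 mm ahead of it and the grasp point (between the pads) is the TCP; y points along the fingers, x is the direction in which the jaws open and shut, and the axes are right-handed (so a half turn about y gives the same grasp; the last joint's range is limited). The gripper opens to 85 mm and grips with 20 to 120 N. Pads are 22 mm wide; open, the fingers measure 114 mm over their backs; the gripper's body (76 mm by 85 mm) begins 54 mm behind the grasp point. The pads swing forward as they close: fully open they stand 13 mm farther back than shut.
Start: joints at [-1.277, 0.469, -0.049, 1.532, 0.024, 1.141, -0.082], TCP at [0.214, 0.64, 0.25] pointing down, gripper open.
Joint ranges: [-2.59, 2.59], [-0.33, 1.99], [-1.39, 1.29], [0.1, 2.45], [-1.04, 4.18], [0.21, 1.99], [-2.66, 2.66]. Speed limits (rad/s): [2.57, 2.57, 3.14, 3.14, 3.14, 3.14, 3.14].

INTERFACE

Orientations are given as a unit quaternion [w, x, y, z].
In Python, from cell import get_state, camera, camera_info, sign_off, look_for gives the robot as it stands. The module is installed in compiled form; this text tells all that it offers.
- The arm moves only by the tool servo_tool, never from a script. Its argument "commands" is a list of rows, each an object with "dp": the shift along the tool's x, y, z in m, a list of three; "turn": the turn about the tool's y in degrees; "grip": the finger opening in m, from 0 to 0.0854. In form: [{"dp": [tx, ty, tz], "turn": turn, "grip": grip}, ...]. A call has 1 to 10 rows; each row is the pose to reach, as a shift and turn from the pose measured when the call began, along the tool's axes at that moment; what a row does not reach only later rows make up. A row lasts 1/12 s, in which the tool goes at most 41.7 mm and 7.16 degrees, less where a joint would pass 70% of its speed; a pose out of reach is approached as far as the arm can. A call with a gripper value outside its range is refused whole. The fingers move at their own pace and stop on an object; "newtons" is the grip in N (left out, the last holds). Time passes only in rows, so rows that repeat a pose let the fingers close. It gives the time, the measured TCP pose, the force and the opening at its end, in the units of the state.
- get_state(): the state, without advancing time (a new reading comes with each control period).
- camera(name): name is "side" or "top"; returns (picture, depth): 480x640x3 uint8, red, green, blue; 480x640 float32, m along the optical axis (not along the pixel's ray), 0 where there is no reading.
- camera_info(name): a dict with "mtx" (3x3 intrinsics, pixels), "eye" and "rotation" of the camera in the world. Camera axes: x right, y up, looking along -z (the intrinsics and any distortion apply to the point x, -y, -z); pixel columns grow to the right and rows downward; lengths in m; the calibration is good to about 2 mm. A picture is of the moment at which its call begins. camera_info takes no time and is no camera call.
- sign_off(): hands the job in, once; it reports no verdict.
Trained networks look in the newest picture that a camera, given by its name, has taken for a name from the list of things; names that differ only in an ending like _2 or _b are one class to them, and where a whole thing is asked for, a point or a joint stands for the part that bears it (a point fixed in the world has none). Each returns a list of dicts, best first, with "p" (0 to 1); they miss things now and then, are a little off and sometimes report something else, mostly with a low value. They report only what shows in the picture. A call takes as long as a camera call. They do not tell look-alikes from the thing itself.
- look_for(camera, label): "xyz" ([x, y, z] in m, in world coordinates, good to about 4 mm: the middle of the surface that is visible of it).
The state is a dict: "time_s": time; "qpos": joint angles; "qd": joint speeds; "effort": joint torques, N m; "ee_pos": TCP position; "orientation": TCP orientation; "ft_force": force on the tool from outside, world axes, zero at the start; "ft_torque": the same for the moment, N m; "gripper_width": opening from 0.0 (shut) to 1.0 (fully open).
Only numpy, scipy, OpenCV 4.12 (cv2) and the standard library are available. Lean on these libraries where they do the work, as an engineer would, in place of code of your own. Each camera call takes 0.05 s, during which the arm holds its last target. There are 200 camera calls.

## Working session

There is one attempt and no reset: what is moved stays moved. The work goes in short steps, Python scripts to look and compute and a tool call to move; the robot and the scene stay as the last step left them, time stands still between calls to the robot, and variables do not carry over. Pictures are saved under pics/ and viewed, about 8 in all and at most 12, crops included, and the job is handed in when it is done.

Besides the shell and the picture viewer there is one more tool, called after "Emit:" by a JSON object that holds its "name" and its "arguments". servo_tool: Moves the arm, as the interface text tells. Its arguments: {"type":"object","properties":{"commands":{"type":"array","items":{"type":"object","properties":{"dp":{"type":"array","items":{"type":"number"}},"turn":{"type":"number"},"grip":{"type":"number"}}}},"newtons":{"type":"number"}},"required":["commands"]}

```bash
mkdir -p pics
cat > h.py <<'E'
import numpy as np,cv2
from cell import *
def save(cam,name):
    im,d=camera(cam); cv2.imwrite(f'pics/{name}.png',im[:,:,::-1]); return im,d
def px2w(cam,u,v,d):
    i=camera_info(cam);K=np.array(i['mtx']);R=np.array(i['rotation'])
    x=(u-K[0,2])/K[0,0]*d;y=(v-K[1,2])/K[1,1]*d
    return np.array(i['eye'])+R@np.array([x,-y,-d])
def w2px(cam,p):
    i=camera_info(cam);K=np.array(i['mtx']);R=np.array(i['rotation'])
    c=R.T@(np.array(p)-np.array(i['eye']));return K[0,0]*c[0]/-c[2]+K[0,2],K[1,1]*-c[1]/-c[2]+K[1,2]
E
python3 - <<'E'
from h import *
np.set_printoptions(precision=3,suppress=True)
for c in ['top','side']:
    save(c,c+'1'); i=camera_info(c);print(c,i)
    for l in ['fixture','strap','lever','module','pad','strap_back','lever_face','spare','load','jar']:
        for r in look_for(c,l)[:3]: 
            x=np.array(r['xyz']);print(l,round(r['p'],2),x,np.round(w2px(c,x)))
s=get_state();print(s['time_s'],s['ee_pos'],s['orientation'],s['ft_force'],s['gripper_width'])
E
```

```text
top {'mtx': array([[505.585,   0.   , 314.733],
       [  0.   , 505.585, 241.458],
       [  0.   ,   0.   ,   1.   ]]), 'eye': array([0.424, 0.033, 1.313]), 'rotation': array([ 0.708,  0.024, -0.025, -0.705])}Traceback (most recent call last):
  File "<stdin>", line 7, in <module>
  File "h.py", line 11, in w2px
    c=R.T@(np.array(p)-np.array(i['eye']));return K[0,0]*c[0]/-c[2]+K[0,2],K[1,1]*-c[1]/-c[2]+K[1,2]
      ~~~^^~~~~~~~~~~~~~~~~~~~~~~~~~~~~~~~
ValueError: matmul: Input operand 1 has a mismatch in its core dimension 0, with gufunc signature (n?,k),(k,m?)->(n?,m?) (size 3 is different from 4)
```

Rotation is a quaternion.

```bash
sed -i "s/R=np.array(i\['rotation'\])/R=Rot.from_quat(i['rotation'],scalar_first=True).as_matrix()/; 1a from scipy.spatial.transform import Rotation as Rot" h.py
python3 - <<'E'
from h import *
np.set_printoptions(precision=3,suppress=True)
for c in ['top','side']:
    save(c,c+'1'); i=camera_info(c);print(c,i['eye'],i['rotation'])
    for l in ['fixture','strap','lever','module','pad','strap_back','lever_face','spare','load','jar']:
        for r in look_for(c,l)[:3]: 
            x=np.array(r['xyz']);print(l,round(r['p'],2),x,np.round(w2px(c,x)))
s=get_state();print(s['time_s'],s['ee_pos'],s['orientation'],s['ft_force'],s['gripper_width'])
E
```

```text
top [0.424 0.033 1.313] [ 0.708  0.024 -0.025 -0.705]
fixture 0.94 [0.567 0.117 0.041] [281. 220.]
fixture 0.93 [0.201 0.336 0.046] [190. 367.]
fixture 0.71 [ 0.525 -0.251  0.031] [425. 238.]
strap 0.85 [0.195 0.34  0.086] [184. 372.]
strap 0.66 [0.532 0.068 0.088] [299. 232.]
strap 0.57 [ 0.513 -0.254  0.066] [429. 241.]
lever 0.54 [0.176 0.345 0.148] [175. 386.]
lever 0.44 [ 0.507 -0.253  0.115] [434. 242.]
lever 0.39 [0.593 0.133 0.058] [274. 209.]
module 0.86 [ 0.74  -0.03   0.024] [338. 155.]
module 0.79 [0.589 0.135 0.056] [273. 210.]
module 0.6 [0.806 0.161 0.024] [265. 129.]
pad 0.56 [0.534 0.093 0.147] [288. 229.]
strap_back 0.89 [0.193 0.343 0.084] [183. 373.]
strap_back 0.88 [0.532 0.064 0.083] [301. 232.]
strap_back 0.71 [ 0.517 -0.253  0.067] [429. 239.]
lever_face 0.72 [0.177 0.343 0.149] [176. 385.]
lever_face 0.62 [ 0.506 -0.253  0.114] [434. 243.]
lever_face 0.56 [0.529 0.095 0.147] [287. 231.]
spare 0.77 [ 0.584 -0.064  0.02 ] [351. 215.]
load 0.74 [0.699 0.275 0.05 ] [218. 168.]
jar 0.65 [0.55  0.275 0.055] [217. 226.]
side [ 0.228 -0.625  0.75 ] [ 0.895  0.404 -0.
[... 315 characters left out ...]
5. 214.]
lever 0.5 [0.174 0.344 0.153] [124. 179.]
module 0.9 [0.597 0.116 0.063] [338. 229.]
module 0.66 [ 0.739 -0.036  0.026] [425. 269.]
module 0.57 [0.803 0.153 0.021] [407. 214.]
strap_back 0.83 [ 0.51  -0.262  0.063] [383. 377.]
strap_back 0.76 [0.529 0.064 0.085] [320. 243.]
strap_back 0.72 [0.187 0.335 0.088] [137. 203.]
lever_face 0.96 [0.529 0.092 0.144] [315. 213.]
lever_face 0.68 [0.174 0.337 0.144] [125. 184.]
lever_face 0.63 [ 0.503 -0.26   0.114] [382. 360.]
spare 0.75 [ 0.575 -0.07   0.022] [365. 301.]
load 0.59 [0.695 0.262 0.039] [349. 193.]
jar 0.65 [0.544 0.267 0.033] [294. 206.]
1.2 [0.214 0.64  0.25 ] [ 0.574 -0.574 -0.413  0.413] [1.061 0.173 0.213] 1.0013254636457014
```

View pics/top1.png

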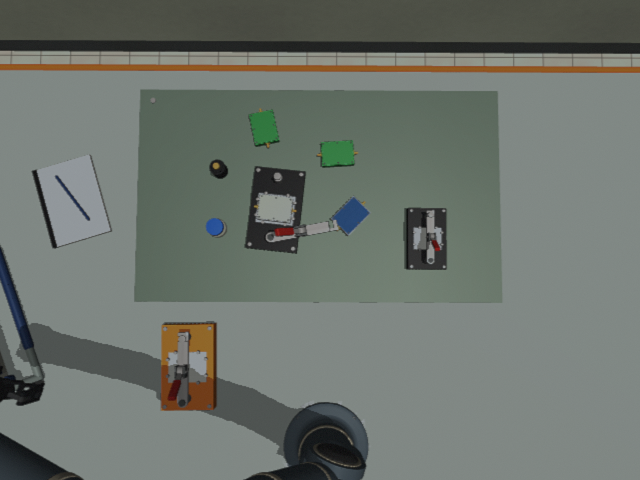

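View pics/side1.png

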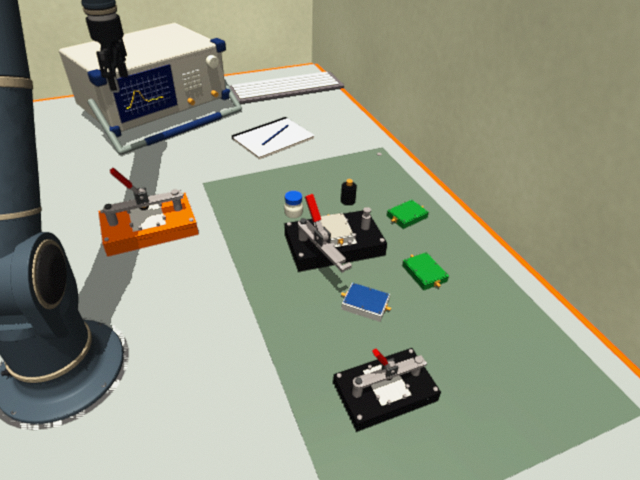

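Top view: the large black fixture is in the middle, with its pivot at (270,237), keeper at (278,177), open strap towards (335,226) and red lever near (285,232). The orange fixture at (188,366) and the small black one at (425,238) are decoys. Next I measure the geometry from depth.

Run:
```python
from h import *
np.set_printoptions(precision=4,suppress=True)
im,d=camera('top')
i=camera_info('top');R=Rot.from_quat(i['rotation'],scalar_first=True).as_matrix();K=i['mtx']
v,u=np.mgrid[0:480,0:640]
P=np.stack([(u-K[0,2])/K[0,0]*d,-(v-K[1,2])/K[1,1]*d,-d],-1)@R.T+i['eye']
def reg(a,b,c,e,lo,hi):
    m=(u>=a)&(u<b)&(v>=c)&(v<e)&(P[...,2]>lo)&(P[...,2]<hi);return P[m]
k=reg(268,290,168,188,.085,.105);print('keeper',len(k),k.mean(0))
# strap top
s=reg(262,345,215,245,.080,.092);print('strap',len(s),s.mean(0),s.min(0),s.max(0))
q=s[s[:,1]<0.085];c=q[:,:2].mean(0);U,S,V=np.linalg.svd(q[:,:2]-c);print('dir',c,V[0],len(q),'tipY',q[:,1].min())
f=reg(240,310,160,256,.033,.046);r=cv2.minAreaRect(f[:,:2].astype(np.float32));print('plate',r)
print(cv2.boxPoints(r))
m=reg(250,300,188,226,.057,.068);print('module',cv2.minAreaRect(m[:,:2].astype(np.float32)))
h,w=480,640
cr=cv2.resize(im[160:260,230:360,::-1],None,fx=6,fy=6,interpolation=cv2.INTER_CUBIC);cv2.imwrite('pics/c1.png',cr)
```

```text
keeper 42 [0.6691 0.1231 0.0943]
strap 434 [0.5354 0.0512 0.0866] [ 0.5101 -0.0241  0.0801] [0.5624 0.1492 0.0919]
dir [0.5424 0.0199] [-0.2094  0.9778] 300 tipY -0.024130760133256733
plate ((0.5955039858818054, 0.1315869241952896), (0.13069334626197815, 0.21123330295085907), 84.1505355834961)
[[0.4838 0.0773]
 [0.6939 0.0558]
 [0.7072 0.1858]
 [0.4971 0.2074]]
module ((0.5946837663650513, 0.12974148988723755), (0.0905228704214096, 0.06422673165798187), 83.90501403808594)
```

View pics/c1.png

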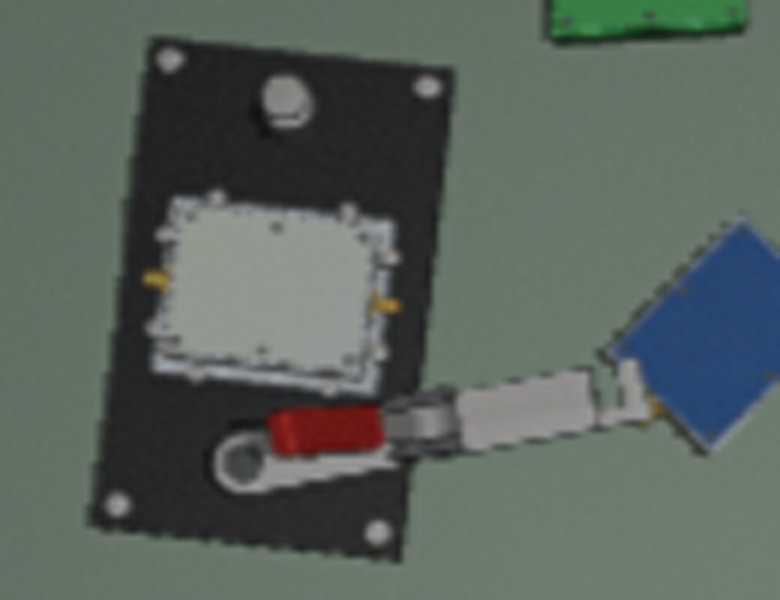

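```bash
cat >> h.py <<'E'
np.set_printoptions(precision=4,suppress=True)
C=np.array([.5955,.1316]);A=np.array([.9948,-.1018]);N=np.array([.1018,.9948]);PIV=C-.075*A
def strap_pt(th,r,off):  # off: + towards trailing side
    a=-np.arctan2(.1018,.9948)-th; e=np.array([np.cos(a),np.sin(a)]); return PIV+r*e+off*np.array([e[1],-e[0]]), a
def go(p,ang):  # tool x heading ang (mod pi) -> dp, turn
    s=get_state();R=Rot.from_quat(s['orientation'],scalar_first=True).as_matrix()
    h=np.arctan2(R[1,0],R[0,0]); t=(ang-h+np.pi/2)%np.pi-np.pi/2
    return (R.T@(np.array(p)-s['ee_pos'])*1000).round(1), round(-np.degrees(t),1)
E
python3 - <<'E'
from h import *
s=get_state();R=Rot.from_quat(s['orientation'],scalar_first=True).as_matrix();print(R,np.degrees(np.arctan2(R[1,0],R[0,0])))
p,a=strap_pt(1.258,118,0)
p,a=strap_pt(1.258,.118,.042);print(p,np.degrees(a))
print(go([*p,.25],a),go([*p,.25],a+np.pi/2))
E
```

```text
[[ 0.3172 -0.     -0.9484]
 [ 0.9484  0.0001  0.3172]
 [ 0.0001 -1.      0.0001]] 71.50552012216724
[0.5045 0.0151] -77.92095104623789
(array([-500.7,    0.3, -473.7]), np.float64(-30.6)) (array([-500.7,    0.3, -473.7]), np.float64(59.4))
```

Emit:
{"name": "servo_tool", "arguments": {"commands": [{"dp": [-0.5007, 0, -0.4737], "turn": 59.4, "grip": 0}, {"dp": [-0.5007, 0, -0.4737], "turn": 59.4, "grip": 0}, {"dp": [-0.5007, 0, -0.4737], "turn": 59.4, "grip": 0}, {"dp": [-0.5007, 0, -0.4737], "turn": 59.4, "grip": 0}, {"dp": [-0.5007, 0, -0.4737], "turn": 59.4, "grip": 0}, {"dp": [-0.5007, 0, -0.4737], "turn": 59.4, "grip": 0}, {"dp": [-0.5007, 0, -0.4737], "turn": 59.4, "grip": 0}, {"dp": [-0.5007, 0, -0.4737], "turn": 59.4, "grip": 0}, {"dp": [-0.5007, 0, -0.4737], "turn": 59.4, "grip": 0}, {"dp": [-0.5007, 0, -0.4737], "turn": 59.4, "grip": 0}]}}

```text
time_s: 2.08
ee_pos: [0.3901, 0.2605, 0.2507]
orientation: [0.704, -0.703, -0.074, 0.074]
ft_force: [0.2, 1.1, -0.9]
gripper_width: -0.001
```

Run:
```python
from h import *
p,a=strap_pt(1.258,.118,.042)
print(go([*p,.25],a+np.pi/2),get_state()['qpos'])
```

```text
(array([  60.7,    0.5, -263.9]), np.float64(-0.0)) [-0.9477  0.1254  0.2974  2.0175 -0.0439  1.0035 -0.4186]
```

Emit:
{"name": "servo_tool", "arguments": {"commands": [{"dp": [0.0607, 0, -0.264], "turn": 0, "grip": 0}, {"dp": [0.0607, 0, -0.264], "turn": 0, "grip": 0}, {"dp": [0.0607, 0, -0.264], "turn": 0, "grip": 0}, {"dp": [0.0607, 0, -0.264], "turn": 0, "grip": 0}, {"dp": [0.0607, 0, -0.264], "turn": 0, "grip": 0}, {"dp": [0.0607, 0, -0.264], "turn": 0, "grip": 0}, {"dp": [0.0607, 0, -0.264], "turn": 0, "grip": 0}, {"dp": [0.0607, 0.06, -0.264], "turn": 0, "grip": 0}, {"dp": [0.0607, 0.06, -0.264], "turn": 0, "grip": 0}, {"dp": [0.0607, 0.06, -0.264], "turn": 0, "grip": 0}]}}

```text
time_s: 2.92
ee_pos: [0.5019, 0.0144, 0.187]
orientation: [0.703, -0.703, -0.071, 0.076]
ft_force: [0.3, -0.4, 0.2]
gripper_width: -0.0
```

Run:
```python
from h import *
p,a=strap_pt(1.258,.118,.042)
print(go([*p,.09],a+np.pi/2),get_state()['qpos'])
im,d=save('side','s2')
cv2.imwrite('pics/s2c.png',cv2.resize(im[150:330,230:430,::-1],None,fx=3.3,fy=3.3))
```

```text
(array([ 3.4, 97. ,  0. ]), np.float64(-0.1)) [-0.5265  0.2789  0.4982  2.0254 -0.1705  0.8842  0.274 ]
```

View pics/s2c.png

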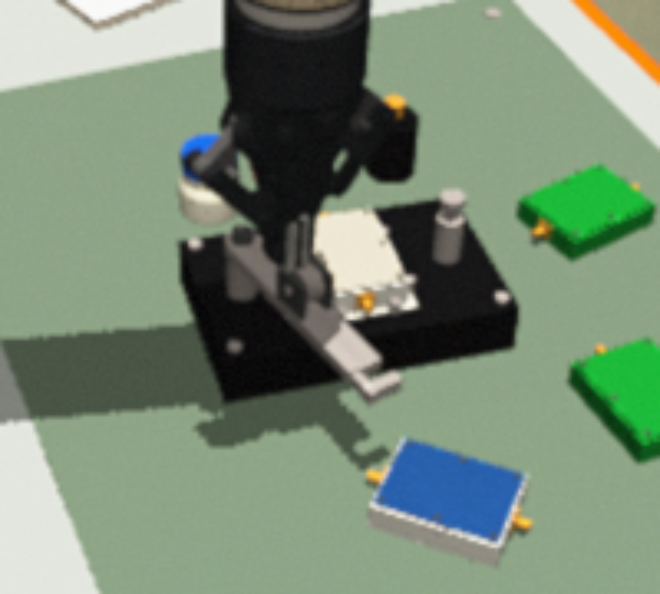

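The view shows the closed fingers in front of the strap, with the lever hidden behind the gripper. Everything stands where it was. I go down behind the strap.

Emit:
{"name": "servo_tool", "arguments": {"commands": [{"dp": [0, 0.03, 0], "turn": 0, "grip": 0}, {"dp": [0, 0.06, 0], "turn": 0, "grip": 0}, {"dp": [0, 0.08, 0], "turn": 0, "grip": 0}, {"dp": [0, 0.097, 0], "turn": 0, "grip": 0}, {"dp": [0, 0.097, 0], "turn": 0, "grip": 0}, {"dp": [0, 0.097, 0], "turn": 0, "grip": 0}]}}

```text
time_s: 3.47
ee_pos: [0.5039, 0.0152, 0.0931]
orientation: [0.703, -0.703, -0.073, 0.075]
ft_force: [0.2, -0.1, 0.4]
gripper_width: 0.001
```

Run:
```python
from h import *
p,a=strap_pt(1.258,.118,.042)
print(go([*p,.09],a+np.pi/2))
# arc waypoints: finger centre at contact offset .027
prev=None
for th in [1.258,1.15,1.0,.9,.8,.7,.6,.5,.4]:
    p,a=strap_pt(th,.118,.027);print(th,go([*p,.089],a+np.pi/2))
im,d=save('side','s3')
cv2.imwrite('pics/s3c.png',cv2.resize(im[150:330,230:430,::-1],None,fx=3.3,fy=3.3))
```

```text
(array([ 0.6,  3.1, -0.3]), np.float64(-0.0))
1.258 (array([15.6,  4.1, -0.3]), np.float64(-0.0))
1.15 (array([28.5,  4.1, -2.5]), np.float64(-6.2))
1.0 (array([46.6,  4. , -3.2]), np.float64(-14.8))
0.9 (array([58.7,  4. , -2.2]), np.float64(-20.5))
0.8 (array([70.6,  4. , -0. ]), np.float64(-26.3))
0.7 (array([82.2,  3.9,  3.4]), np.float64(-32.0))
0.6 (array([93.4,  3.9,  7.9]), np.float64(-37.7))
0.5 (array([104.1,   3.9,  13.5]), np.float64(-43.4))
0.4 (array([114.2,   3.9,  20.2]), np.float64(-49.2))
```

View pics/s3c.png

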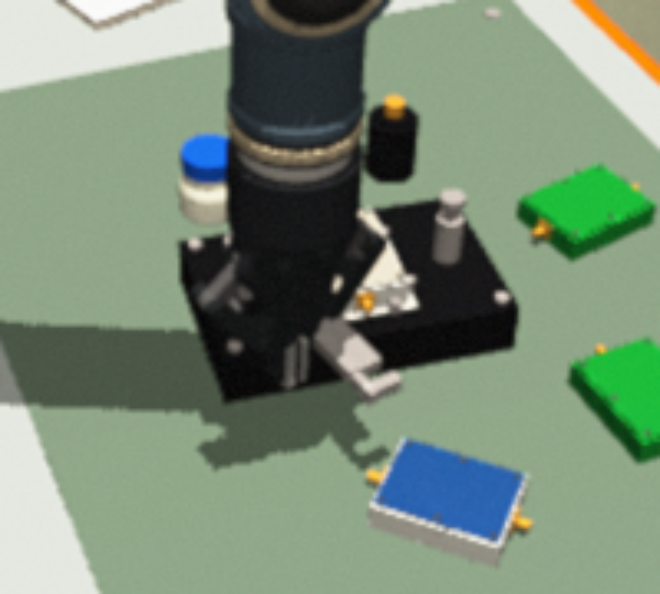

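The fingers (295,370) stand on the near, trailing side of the strap. Now I push along the arc.

Emit:
{"name": "servo_tool", "arguments": {"commands": [{"dp": [0.0156, 0.004, 0], "turn": 0, "grip": 0}, {"dp": [0.0285, 0.004, -0.0025], "turn": -6.2, "grip": 0}, {"dp": [0.038, 0.004, -0.003], "turn": -10.5, "grip": 0}, {"dp": [0.0466, 0.004, -0.0032], "turn": -14.8, "grip": 0}, {"dp": [0.0587, 0.004, -0.0022], "turn": -20.5, "grip": 0}, {"dp": [0.0706, 0.004, 0], "turn": -26.3, "grip": 0}, {"dp": [0.0822, 0.0039, 0.0034], "turn": -32, "grip": 0}, {"dp": [0.0934, 0.0039, 0.0079], "turn": -37.7, "grip": 0}, {"dp": [0.1041, 0.0039, 0.0135], "turn": -43.4, "grip": 0}, {"dp": [0.1142, 0.0039, 0.0202], "turn": -49.2, "grip": 0}]}}

```text
time_s: 4.35
ee_pos: [0.6121, 0.0583, 0.0917]
orientation: [-0.608, 0.608, 0.361, -0.362]
ft_force: [-3.7, -1.9, -0.8]
gripper_width: -0.0
```

Run:
```python
from h import *
for th in [.4,.3,.2,.15,.1,.05,0,-.03]:
    p,a=strap_pt(th,.118,.027);print(th,go([*p,.089],a+np.pi/2))
print(get_state()['qpos'])
im,d=save('top','t4')
cv2.imwrite('pics/t4c.png',cv2.resize(im[150:270,220:380,::-1],None,fx=4,fy=4))
```

```text
0.4 (array([0.1, 2.7, 0.9]), np.float64(0.3))
0.3 (array([12. ,  2.7, -1.2]), np.float64(-5.5))
0.2 (array([24.1,  2.7, -2.2]), np.float64(-11.2))
0.15 (array([30.1,  2.7, -2.2]), np.float64(-14.1))
0.1 (array([36.2,  2.7, -2. ]), np.float64(-16.9))
0.05 (array([42.2,  2.7, -1.4]), np.float64(-19.8))
0 (array([48.2,  2.7, -0.5]), np.float64(-22.6))
-0.03 (array([51.8,  2.7,  0.2]), np.float64(-24.4))
[-0.3062  0.5488  0.1941  1.8309 -0.1435  0.7763  1.0364]
```

View pics/t4c.png

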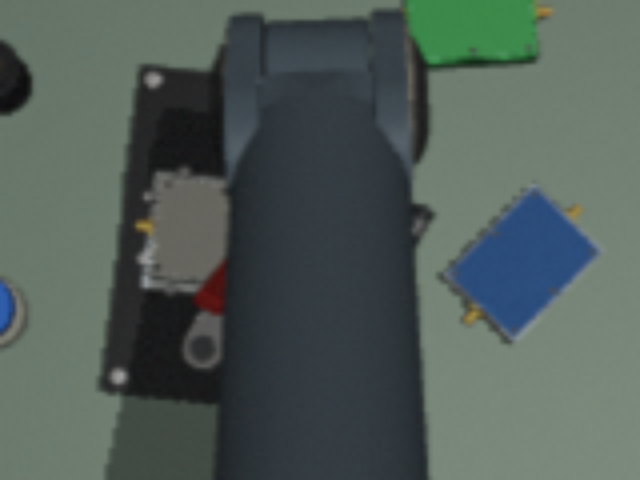

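The strap is following: the lever at (215,285) has swung along with it. I carry on, slower near home.

Emit:
{"name": "servo_tool", "arguments": {"commands": [{"dp": [0.012, 0.0027, -0.0012], "turn": -5.5, "grip": 0}, {"dp": [0.024, 0.0027, -0.0022], "turn": -11.2, "grip": 0}, {"dp": [0.03, 0.0027, -0.0022], "turn": -14.1, "grip": 0}, {"dp": [0.036, 0.0027, -0.002], "turn": -16.9, "grip": 0}, {"dp": [0.04, 0.0027, -0.0016], "turn": -18.8, "grip": 0}, {"dp": [0.044, 0.0027, -0.001], "turn": -20.6, "grip": 0}, {"dp": [0.046, 0.0027, -0.0008], "turn": -22, "grip": 0}, {"dp": [0.048, 0.0027, -0.0005], "turn": -22.6, "grip": 0}, {"dp": [0.049, 0.0027, -0.0005], "turn": -22.6, "grip": 0}, {"dp": [0.05, 0.0027, -0.0005], "turn": -22.6, "grip": 0}]}}

```text
time_s: 5.23
ee_pos: [0.6376, 0.0998, 0.0907]
orientation: [-0.523, 0.526, 0.473, -0.475]
ft_force: [-6.3, -10.2, 7.4]
gripper_width: -0.001
```

Run:
```python
from h import *
for th in [.1,.05,0,-.03]:
    p,a=strap_pt(th,.118,.027);print(th,go([*p,.089],a+np.pi/2))
print(get_state()['ft_force'])
```

```text
0.1 (array([-11.3,   1.7,   5.5]), np.float64(5.8))
0.05 (array([-5.5,  1.7,  3.7]), np.float64(3.0))
0 (array([0.4, 1.7, 2.2]), np.float64(0.1))
-0.03 (array([3.9, 1.7, 1.4]), np.float64(-1.6))
[ -6.2606 -10.1941   7.3902]
```

Force is rising, so it is probably at the stop. I press a little further to confirm.

Emit:
{"name": "servo_tool", "arguments": {"commands": [{"dp": [0.002, 0, 0], "turn": 0, "grip": 0}, {"dp": [0.003, 0, 0], "turn": 0, "grip": 0}, {"dp": [0.004, 0, 0], "turn": 0, "grip": 0}, {"dp": [0.004, 0, 0], "turn": 0, "grip": 0}]}}

```text
time_s: 5.57
ee_pos: [0.6381, 0.0997, 0.0915]
orientation: [-0.522, 0.527, 0.472, -0.476]
ft_force: [-2.3, -8.3, 5.2]
gripper_width: 0.0
```

Emit:
{"name": "servo_tool", "arguments": {"commands": [{"dp": [-0.02, 0, 0], "turn": 0, "grip": 0}, {"dp": [-0.03, 0, 0], "turn": 0, "grip": 0}, {"dp": [-0.03, -0.04, 0], "turn": 0, "grip": 0}, {"dp": [-0.03, -0.08, 0], "turn": 0, "grip": 0}, {"dp": [-0.03, -0.12, 0], "turn": 0, "grip": 0}, {"dp": [-0.03, -0.16, 0], "turn": 0, "grip": 0}, {"dp": [-0.03, -0.18, 0], "turn": 0, "grip": 0}, {"dp": [-0.03, -0.18, 0], "turn": 0, "grip": 0}]}}

```text
time_s: 6.23
ee_pos: [0.6382, 0.0727, 0.2789]
orientation: [-0.52, 0.53, 0.476, -0.472]
ft_force: [0.0, -0.6, 0.4]
gripper_width: -0.001
```

Run:
```python
from h import *
a=np.arctan2(N[1],N[0])
print(get_state()['ee_pos'],get_state()['ft_force'])
p=C+A*-.001;print(go([*p,.25],a),go([*p,.18],a))
for c in ['side','top']:
  for l in ['strap','lever','lever_face','strap_back','module']:
    im,d=camera(c) if l=='strap' else (im,d)
    for r in look_for(c,l)[:4]:
        x=np.array(r['xyz'])
        if np.hypot(*(x[:2]-C))<.12:print(c,l,r['p'],x,'fixture:',(x[:2]-C)@A,(x[:2]-C)@N)
  if c=='side':cv2.imwrite('pics/s5c.png',cv2.resize(im[150:330,230:430,::-1],None,fx=3.3,fy=3.3))
```

```text
[0.6382 0.0727 0.2789] [ 0.0422 -0.644   0.3913]
(array([54.4, 28. , 49.9]), np.float64(-0.0)) (array([54.7, 98. , 50.9]), np.float64(-0.0))
side strap 0.69 [0.5825 0.1238 0.0838] fixture: -0.012138360000000013 -0.009082840000000003
side lever 0.58 [0.5585 0.1265 0.1492] fixture: -0.03628842000000003 -0.008840079999999997
side lever_face 0.68 [0.5637 0.1268 0.1509] fixture: -0.031146000000000056 -0.008012280000000004
side strap_back 0.7 [0.5831 0.1239 0.0872] fixture: -0.011551660000000078 -0.008922280000000006
side module 0.92 [0.5893 0.0971 0.06  ] fixture: -0.002655659999999984 -0.03495175999999999
top strap 0.39 [0.5378 0.1471 0.0903] fixture: -0.05897786000000008 0.009545540000000005
top strap_back 0.65 [0.5544 0.177  0.0385] fixture: -0.04550800000000003 0.04097993999999999
top module 0.73 [0.5931 0.1654 0.0581] fixture: -0.005828360000000068 0.033379919999999993
```

View pics/s5c.png

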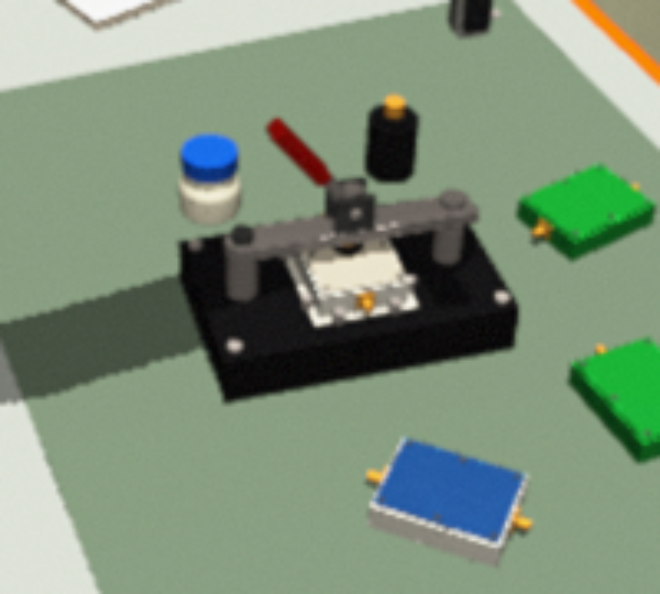

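The strap looks home round the keeper (455,208), with the lever still up (300,150). I check the angle by depth.

Run:
```python
from h import *
im,d=camera('side')
i=camera_info('side');R=Rot.from_quat(i['rotation'],scalar_first=True).as_matrix();K=i['mtx']
v,u=np.mgrid[0:480,0:640]
P=np.stack([(u-K[0,2])/K[0,0]*d,-(v-K[1,2])/K[1,1]*d,-d],-1)@R.T+i['eye']
x=(P[...,:2]-C)@A;y=(P[...,:2]-C)@N;z=P[...,2]
m=(abs(y)<.04)&(z>.076)&(z<.0885)&(x>-.06)&(x<.062)&(abs(x)>.018)&(d>0)
b=np.round(x[m],2)
for k in np.unique(b):
    q=y[m][b==k];print(k,len(q),np.percentile(q,[3,50,97]))
m=(abs(y)<.03)&(z>.105)&(z<.118)&(abs(x)<.03)&(d>0);print('cheek',np.median(y[m]),np.percentile(x[m],[5,95]))
m=(im[...,0]>90)&(im[...,1]<60)&(z>.12)&(abs(y)<.05)&(abs(x)<.1);print('lever',m.sum(),x[m].min(),x[m].max(),y[m].mean(),z[m].max())
```

```text
-0.06 20 [-0.0159 -0.0069  0.0097]
-0.05 42 [-0.0147 -0.0078  0.0082]
-0.04 43 [-0.0152 -0.0087  0.0075]
-0.03 39 [-0.017  -0.0068  0.0099]
-0.02 25 [-0.0162 -0.012   0.0085]
0.02 28 [-0.0152 -0.0092  0.0066]
0.03 37 [-0.0165 -0.0091  0.0098]
0.04 39 [-0.0158 -0.0098  0.0075]
0.05 37 [-0.0162 -0.0081  0.0092]
0.06 22 [-0.0163 -0.0096  0.0073]
cheek -0.010888433997653973 [-0.0147  0.0101]
lever 133 -0.05842918679886416 -0.0185939758335401 -0.007511965159307951 0.17819015458870469
```

The strap is parallel to the fixture axis, so it is home. I move to the keeper side of the lever.

Emit:
{"name": "servo_tool", "arguments": {"commands": [{"dp": [0.027, 0.0, 0.025], "turn": 0, "grip": 0}, {"dp": [0.053, 0.01, 0.05], "turn": 0, "grip": 0}, {"dp": [0.053, 0.028, 0.05], "turn": 0, "grip": 0}, {"dp": [0.053, 0.05, 0.05], "turn": 0, "grip": 0}, {"dp": [0.053, 0.075, 0.05], "turn": 0, "grip": 0}, {"dp": [0.053, 0.098, 0.051], "turn": 0, "grip": 0}, {"dp": [0.053, 0.098, 0.051], "turn": 0, "grip": 0}, {"dp": [0.053, 0.098, 0.051], "turn": 0, "grip": 0}]}}

```text
time_s: 7.55
ee_pos: [0.5891, 0.1284, 0.1722]
orientation: [-0.523, 0.527, 0.471, -0.477]
ft_force: [0.5, 0.7, -0.2]
gripper_width: 0.0
```

Run:
```python
from h import *
a=np.arctan2(N[1],N[0]);print(get_state()['ft_force'])
for ph in [60,55,50,45,40,35,30,25,20,15,10,5,0,-3]:
    f=np.radians(ph);s=-.065*np.cos(f)+.006*np.sin(f);z=.102+.065*np.sin(f)+.006*np.cos(f)
    p=C+A*(s+.011)-.001*N;print(ph,go([*p,z+.019],a))
im,d=save('side','s6');cv2.imwrite('pics/s6c.png',cv2.resize(im[150:330,230:430,::-1],None,fx=3.3,fy=3.3))
```

```text
[ 0.4883  0.6943 -0.1649]
60 (array([ 2.8, -8.1, 10.3]), np.float64(-0.0))
55 (array([ 2.8, -5.5, 15.4]), np.float64(-0.0))
50 (array([ 2.8, -2.4, 20.2]), np.float64(-0.0))
45 (array([ 2.9,  1. , 24.7]), np.float64(-0.0))
40 (array([ 2.9,  4.9, 28.9]), np.float64(-0.0))
35 (array([ 2.9,  9. , 32.8]), np.float64(-0.0))
30 (array([ 3. , 13.5, 36.3]), np.float64(-0.0))
25 (array([ 3. , 18.3, 39.3]), np.float64(-0.0))
20 (array([ 3.1, 23.4, 42. ]), np.float64(-0.0))
15 (array([ 3.1, 28.6, 44.2]), np.float64(-0.0))
10 (array([ 3.2, 34.1, 45.9]), np.float64(-0.0))
5 (array([ 3.2, 39.6, 47.2]), np.float64(-0.0))
0 (array([ 3.3, 45.3, 47.9]), np.float64(-0.0))
-3 (array([ 3.3, 48.7, 48.1]), np.float64(-0.0))
```

View pics/s6c.png

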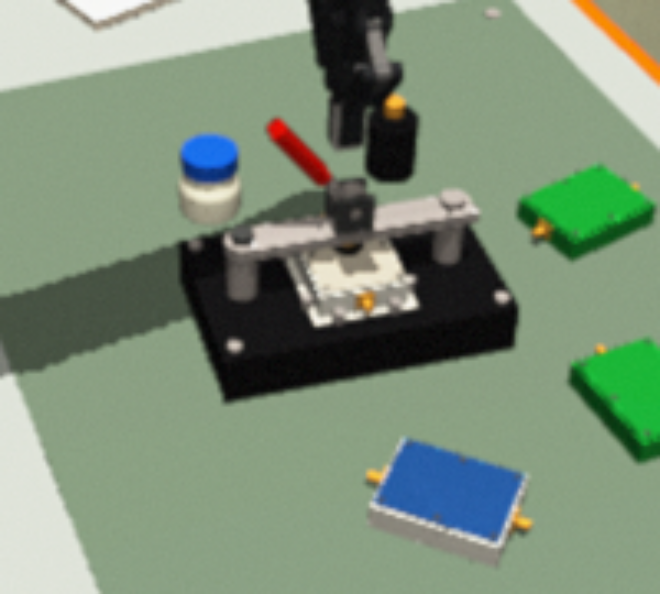

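The finger (345,130) is on the keeper side of the raised lever (300,150). I push along the lever's arc.

Emit:
{"name": "servo_tool", "arguments": {"commands": [{"dp": [0.0028, -0.008, 0.0103], "turn": 0, "grip": 0}, {"dp": [0.0028, -0.004, 0.018], "turn": 0, "grip": 0}, {"dp": [0.0028, 0.001, 0.0247], "turn": 0, "grip": 0}, {"dp": [0.0029, 0.005, 0.029], "turn": 0, "grip": 0}, {"dp": [0.0029, 0.009, 0.0328], "turn": 0, "grip": 0}, {"dp": [0.003, 0.0135, 0.0363], "turn": 0, "grip": 0}, {"dp": [0.003, 0.0183, 0.0393], "turn": 0, "grip": 0}, {"dp": [0.003, 0.0234, 0.042], "turn": 0, "grip": 0}, {"dp": [0.003, 0.0286, 0.0442], "turn": 0, "grip": 0}, {"dp": [0.003, 0.0341, 0.0459], "turn": 0, "grip": 0}]}}

```text
time_s: 8.43
ee_pos: [0.5443, 0.1361, 0.1388]
orientation: [-0.523, 0.527, 0.471, -0.476]
ft_force: [-0.4, 1.2, 2.4]
gripper_width: -0.001
```

Run:
```python
from h import *
a=np.arctan2(N[1],N[0])
for ph in [15,10,5,0,-3,-6]:
    f=np.radians(ph);s=-.065*np.cos(f)+.006*np.sin(f);z=.102+.065*np.sin(f)+.006*np.cos(f)
    p=C+A*(s+.011)-.001*N;print(ph,go([*p,z+.019],a))
```

```text
15 (array([-0.3, -4.8, -1.2]), np.float64(-0.0))
10 (array([-0.3,  0.6,  0.6]), np.float64(-0.0))
5 (array([-0.2,  6.1,  1.8]), np.float64(-0.0))
0 (array([-0.2, 11.8,  2.6]), np.float64(-0.0))
-3 (array([-0.1, 15.2,  2.8]), np.float64(-0.0))
-6 (array([-0.1, 18.6,  2.9]), np.float64(-0.0))
```

Emit:
{"name": "servo_tool", "arguments": {"commands": [{"dp": [0, 0.005, 0.0018], "turn": 0, "grip": 0}, {"dp": [0, 0.009, 0.0022], "turn": 0, "grip": 0}, {"dp": [0, 0.012, 0.0026], "turn": 0, "grip": 0}, {"dp": [0, 0.014, 0.0028], "turn": 0, "grip": 0}, {"dp": [0, 0.015, 0.0028], "turn": 0, "grip": 0}, {"dp": [0, 0.015, 0.0028], "turn": 0, "grip": 0}]}}

```text
time_s: 8.93
ee_pos: [0.5419, 0.1364, 0.1266]
orientation: [-0.523, 0.527, 0.472, -0.476]
ft_force: [-7.1, -0.8, 22.9]
gripper_width: 0.001
```

Tip height is 0.1076 m (0.108 expected when level) and the force has jumped to 23 N, so the lever is at its stop. I hold briefly with a small extra push, then retreat upward.

Emit:
{"name": "servo_tool", "arguments": {"commands": [{"dp": [0, 0.003, 0], "turn": 0, "grip": 0}, {"dp": [0, 0.003, 0], "turn": 0, "grip": 0}, {"dp": [0, 0.003, 0], "turn": 0, "grip": 0}]}}

```text
time_s: 9.18
ee_pos: [0.5419, 0.1364, 0.1266]
orientation: [-0.523, 0.527, 0.472, -0.476]
ft_force: [-8.6, -0.7, 24.5]
gripper_width: 0.001
```

Emit:
{"name": "servo_tool", "arguments": {"commands": [{"dp": [0, -0.02, 0], "turn": 0, "grip": 0}, {"dp": [0, -0.06, 0], "turn": 0, "grip": 0}, {"dp": [0, -0.1, 0], "turn": 0, "grip": 0}, {"dp": [0, -0.14, 0], "turn": 0, "grip": 0}, {"dp": [0, -0.16, 0.04], "turn": 0, "grip": 0}, {"dp": [0, -0.16, 0.06], "turn": 0, "grip": 0}, {"dp": [0, -0.16, 0.06], "turn": 0, "grip": 0}, {"dp": [0, -0.16, 0.06], "turn": 0, "grip": 0}]}}

```text
time_s: 9.85
ee_pos: [0.4815, 0.1437, 0.2866]
orientation: [-0.523, 0.527, 0.472, -0.476]
ft_force: [0.4, -0.4, 0.6]
gripper_width: -0.004
```

Run:
```python
from h import *
im,d=camera('side')
i=camera_info('side');R=Rot.from_quat(i['rotation'],scalar_first=True).as_matrix();K=i['mtx']
v,u=np.mgrid[0:480,0:640]
P=np.stack([(u-K[0,2])/K[0,0]*d,-(v-K[1,2])/K[1,1]*d,-d],-1)@R.T+i['eye']
x=(P[...,:2]-C)@A;y=(P[...,:2]-C)@N;z=P[...,2]
m=(im[...,0]>80)&(im[...,1]<60)&(im[...,2]<60)&(z>.09)&(abs(y)<.05)&(abs(x)<.12)
print(m.sum(),'lever slope',np.polyfit(x[m],z[m],1),x[m].min(),x[m].max(),z[m].max())
m=(abs(y)<.04)&(z>.076)&(z<.0885)&(x>.018)&(x<.062)&(d>0);print('strap y',np.polyfit(x[m],y[m],1))
for l in ['module','spare','load','jar']:
    for r in look_for('side',l)[:3]:print(l,r['p'],np.array(r['xyz']))
print(get_state()['ee_pos'],get_state()['ft_force'],get_state()['time_s'])
cv2.imwrite('pics/s7c.png',cv2.resize(im[150:330,230:430,::-1],None,fx=3.3,fy=3.3))
```

```text
193 lever slope [0.0062 0.1073] -0.0914456566159531 -0.034805924330957916 0.11184389189035093
strap y [ 0.0324 -0.0076]
module 0.83 [ 0.7399 -0.0375  0.0214]
module 0.79 [0.8011 0.1512 0.0235]
spare 0.88 [ 0.5779 -0.0709  0.0246]
load 0.61 [0.694  0.2644 0.0389]
load 0.28 [0.5717 0.1099 0.0408]
jar 0.81 [0.5448 0.2684 0.0397]
jar 0.64 [0.5871 0.0984 0.0628]
[0.4828 0.1435 0.2857] [-0.2332 -0.4893 -0.1611] 10.1
```

View pics/s7c.png

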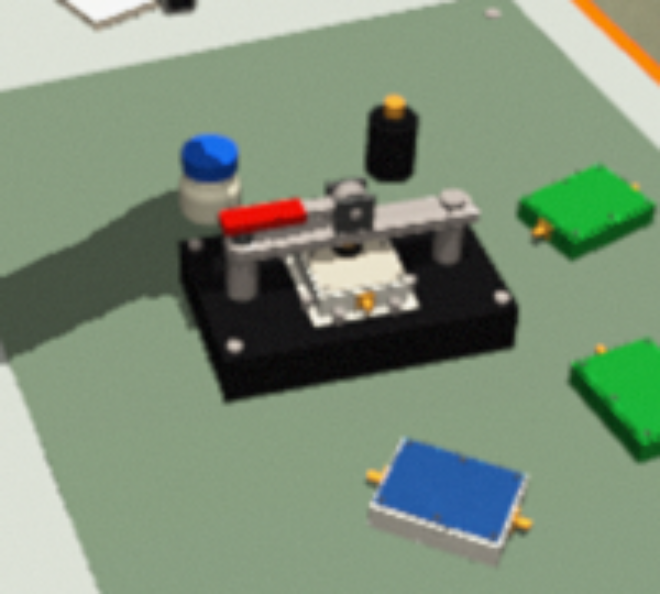

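The lever is level (slope 0.006) and the strap is at the keeper. The module is still in its nest and the bystanders have not moved. I hand it in.

```bash
python3 -c "
from cell import *
print(sign_off())"
```

```text
the job is handed in; nothing more can be done
None
```

The RF module is clamped and the job is handed in; no verdict was reported. I pushed the strap home with the closed fingers, then pushed the red lever down along its arc, finishing by about 10 s of the 51 s allowed.

**Last checks:**
- **Strap:** it looks hooked round the keeper post. Before the lever push, depth readings along the full length showed it parallel to the fixture axis. The last reading covered only a short stretch and gave 0.03 rad, just inside the 0.04 limit, but that fit is noisy.
- **Lever:** it lies level (slope 0.006 rad), and the force rose to about 24 N against the stop before I let go.
- **Module:** it looks flat in its nest in the picture. The network did not find it in that last view, so I did not measure its position.
- **Bystanders:** the blue spare, the load and the jar are within a few mm of where they started.
- **Robot:** it is clear of everything, with wrist force about zero.
- **Pad force:** I could not measure how hard the pad presses on the module. I am inferring it from the lever being fully down.

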